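# Refit the hook-in lid of a bench air-filter unit

## Robot

A 6-joint arm with a two-finger parallel gripper is mounted at the origin on a cart in front of the work surface, level with it; the furniture and walls round the work are solid. World frame = base frame: x ahead of the robot, y to its left, z up, the work surface at z = 0. Lengths are in mm, angles in rad, forces in N, time in s.
With the tool pointing down it reaches from about 350 to 775 mm from the base axis. Payload 7.3 kg.
Tool frame: the origin (TCP) lies at the very end of the fingers, on their centre line; the grasp point (between the pads) lies 19 mm behind it; z points along the fingers, y is the line along which they close (so a half turn about z gives the same grasp; the last joint's range is limited). The gripper opens to 92 mm and grips with 3 to 60 N. Pads are 19 mm wide; open, the fingers measure 130 mm over their backs; the gripper's body (75 mm by 190 mm) begins 47 mm behind the grasp point.
Start: joints at [1.185, 0.342, 1.524, -0, 1.275, -0.146], TCP at [124.676, 510.001, 226.741] pointing down, gripper open.
Joint ranges: [-2.53, 2.53], [-0.77, 2.02], [0.04, 2.7], [-1, 4.14], [0.28, 2.66], [-3.11, 3.11]. Speed limits (rad/s): [2.57, 2.57, 3.14, 3.14, 3.14, 3.14].

## Interface

Orientations are given as [roll, pitch, yaw] about the fixed x, y, z axes, in that order (R = Rz(yaw) Ry(pitch) Rx(roll)).
In Python, from plant import bot gives the robot as it stands.
- The arm moves only by the tool jog_arm, never from a script. Its argument "targets" is a list of rows, each an object with "xyz": the shift along the tool's x, y, z as a fraction of full scale, a list of three; "spin": the turn about the tool's z as a fraction of full scale. In form: [{"xyz": [x, y, z], "spin": spin}, ...]. A call has exactly 10 rows; each row shifts and turns the commanded pose from where the row before left it, along the tool's axes as they then stand; what a row does not reach is not made up. Full scale, the value 1, is 80 mm for a shift and 0.1 rad for a turn. A row lasts 1/8 s, in which the tool goes at most 62.5 mm and 10.7 degrees, less where a joint would pass 70% of its speed; a pose out of reach is approached as far as the arm can. A call with a number of a shift or a turn outside -1 to 1 is refused whole. A call with a gripper value outside its range is refused whole. "gripper" is the opening in per cent of the stroke, from 0 (shut) to 100 (fully open), set as the call begins (left out, the last holds). The fingers move at their own pace and stop on an object; the grip force is fixed at half the most. Time passes only in rows, so rows that do not move let the fingers close, or fill a call up. It gives the time, the measured TCP pose, the force, the opening and the grip force at its end, in the units of the state.
- bot.get_obs(): the state, without advancing time (a new reading comes with each control period).
- bot.capture(name): name is "scene" or "top"; returns the picture (384x512x3 uint8, blue, green, red); there is no depth.
- bot.get_calibration(name): a dict with "vfov" (degrees; the focal length in pixels is half the picture's height over the tangent of half this angle, whatever the lens; pixels are square), "cx", "cy" (the principal point, pixels), "eye" and "rotation" of the camera in the world. Camera axes: x right, y down, z forward; pixel columns grow to the right and rows downward; lengths in mm; the calibration is good to about 2 mm. A picture is of the moment at which its call begins. get_calibration takes no time and is no camera call.
- bot.close_job(): hands the job in; it is judged then, once.
The state is a dict: "time": time; "joint_positions": joint angles; "dq": joint speeds; "tau": joint torques, N m; "tool_pos": TCP position; "tcp_rot": TCP orientation; "contact_force": force on the tool from outside, world axes, zero at the start; "moment": the same for the moment, N m; "grip_width": finger opening in mm; "finger_force": force on a finger pad.
Only numpy, scipy, OpenCV 4.12 (cv2) and the standard library are available. Lean on these libraries where they do the work, as an engineer would, in place of code of your own. Each camera call takes 0.05 s, during which the arm holds its last target. There are 200 camera calls.

## Task

Put the loose lid back on the bench air-filter unit: holding it tilted with its front raised, hook its lip fully in under the ledge at the back of the unit, swing the lid down so that it lies flat in its frame, and press its front until the catch snaps over it. Work gently by feel, without forcing the lid against the unit, then let go, and leave the other things alone.

Things in the scene. Friction and masses are not known exactly. Their poses are not given: they have to be found in the camera images.
- filter_unit: White air-filter unit, open on top, fixed, 208 (x) x 130 (y) x 73 mm high. Origin: centre of its underside on the table; +x to its back (away from the robot), z up. Its grey lid frame is clamped at an unmeasured setting s, -12 to +12 mm along x: add s to every x given for the unit's points below (mm, unit frame). The frame does not yield to allowed forces: feel for it.
- seat (a point): Point fixed on the unit at x 0, y 0, z 55 mm: middle of the lid's home at s = 0. Two rails, tops at z 55, y 41..53 and -53..-41, x -74..58, carry the lid. Side cheeks: inner faces y +-53, top z 61. Filter below, top z 48. Home: lid flat on the rails, lip tip within 2 mm of the stop, front edge behind the front wall and under the catch.
- ledge (a point): Point fixed on the unit at x 60, y 0, z 64.5 mm: lower front edge of the ledge at s = 0. The ledge is a bar across the back, x 60..78, underside z 64.5, top z 69.5. Below it a pocket 12 mm deep ends at a solid upright stop face at x 72; the pocket is open downward to about z 21, so a tilted lip may dip below rail level there.
- front_wall (a point): Point fixed on the unit at x -74, y 0, z 73 mm: inner top edge of the frame's front wall at s = 0. Keep the front raised over 0.14 rad until the lip is home. If the lip stands over 3 mm short of the stop, the lid's front edge lands on top of this wall (z 73) and cannot go down. The catch stands in a 30 mm gap at its middle.
- catch (a joint): Sprung steel catch, 28 mm wide, in the middle of the front wall; slides outward (-x). Value in m: 0 = fully in (rest), max 0.008. Nose 5 mm inward of the wall's face, underside z 62.5, sloping up and out to z 72: the lid's front edge pressed down drives it out 3 to 5 mm, then it snaps over the lid. Pressing the lid's top 30 mm from its front edge takes 4 to 9 N; the lid's weight alone does not.
- lid: Aluminium lid, 144 (x) x 100 (y) mm, about 0.18 kg, flat on the table. Origin: underside, mid length and width; +x to the lip, z up. Plate 6 mm thick from x -72 (front edge) to 58; lip 4 mm thick, 92 mm wide, flush with the underside, from x 58 to its tip at x 72. About 6 N shows contact with the stop; over 15 N between lid and unit while tilted over 0.12 rad, or 35 N at any time, is forcing.
- lip (a point): Middle of the lid's lip tip at its underside: x 72, y 0, z 0 mm in the lid's frame; axes as the lid's. With the lid tilted about 0.2 rad (front raised) and this tip level with the rails (z 55 on the unit), the lip goes straight in under the ledge.
- rib (a point): Middle of the top of the lid's black grip rib: x -7, y 0, z 31 mm in the lid's frame. The rib is 12 mm thick along x, 50 mm long along y, from z 6 to 31; grasp it from above with the fingers closing along the lid's x.
- vial_a: Screw-cap vial, 27 mm across, 58 mm high, standing to the right of the unit near the robot; origin under its centre. Bystander.
- vial_b: A second such vial, 27 mm across, 58 mm high, beside the first. Bystander.
- boat: White plastic weighing boat, 63 x 63 x 14 mm, behind the unit; origin under its centre. Bystander.

How it is judged:
By the outcome, as a careful person would: the job done as asked, in the order asked, and still so for the second after the job is handed in, with the robot touching nothing.
It also fails if it takes over 48 s, if anything falls off the work surface, if the arm or the gripper's body presses on something with over 40 N, if the wrist force passes 120 N, or if a joint passes its speed limit or range.

## Working session

There is one attempt and no reset: what is moved stays moved. The work goes in short steps, Python scripts to look and compute and a tool call to move; the robot and the scene stay as the last step left them, time stands still between calls to the robot, and variables do not carry over. Pictures are saved under pics/ and viewed, at most 10 in all, crops included, and the job is handed in when it is done.

Besides the shell and the picture viewer there is one more tool, called after "Call:" by a JSON object that holds its "fn" and its "kwargs", one argument or row to a line. jog_arm: Moves the arm, as the interface text tells. Shift numbers are shares of 80 mm and turn numbers shares of 0.1 rad, none past 1 either way. Its arguments: {"type":"object","properties":{"targets":{"type":"array","items":{"type":"object","properties":{"xyz":{"type":"array","items":{"type":"number"}},"spin":{"type":"number"}}}},"gripper":{"type":"number"}},"required":["targets"]}

```bash
ls; mkdir -p pics
python3 - <<'E'
from plant import bot
import cv2
o=bot.get_obs();print({k:o[k] for k in o})
for n in("scene","top"):
    cv2.imwrite(f"pics/{n}0.png",bot.capture(n));print(bot.get_calibration(n))
E
```

```text
pics
{'time': 0.0, 'joint_positions': array([ 1.18497431e+00,  3.42717048e-01,  1.52505969e+00,  1.45390109e-05,
        1.27540598e+00, -1.45974269e-01]), 'dq': array([ 1.47916019e-03,  9.41931649e-04,  1.57470784e-03,  2.60174442e-05,
       -3.60423246e-04, -1.63474186e-03]), 'tau': array([-2.87878920e-04, -4.31246603e+01, -2.44207960e+01,  7.16341124e-02,
        5.62865508e-02, -1.06786770e-04]), 'tool_pos': array([124.51387645, 509.57902486, 226.03302702]), 'tcp_rot': array([-3.14002153e+00, -2.45039204e-04,  2.90174047e+00]), 'contact_force': array([-0.38832801,  0.0220792 ,  0.46774294]), 'moment': array([0.03055132, 0.00863365, 0.0591855 ]), 'finger_force': 0.0, 'grip_width': 91.61234128440718}
{'vfov': 52.49865349105795, 'cx': 258.50450583261306, 'cy': 188.7765800537784, 'eye': array([  12.14915973, -183.46085403,  596.73787433]), 'rotation': array([-2.25669132, -0.00397036, -0.87858528])}
{'vfov': 47.68475201015987, 'cx': 256.7205007885873, 'cy': 187.50811123229167, 'eye': array([379.80749997, 251.2853768 , 999.82237001]), 'rotation': array([-3.0155895 , -0.01432331, -1.54402666])}
```

View pics/top0.png

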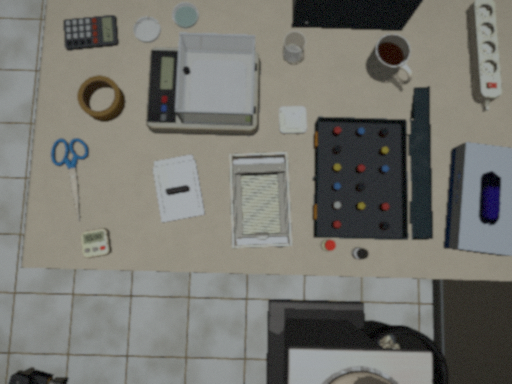

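View pics/scene0.png

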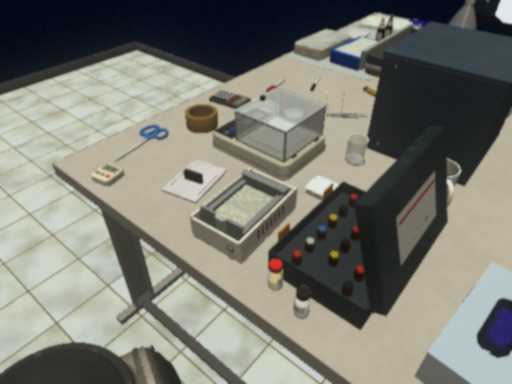

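Top view: lid at about (178,188) with rib at (177,190), unit at about (260,200), vials at (330,245) and (361,253), boat at (293,120). The scene view agrees. I can't command tilt, so I'll grip the rib by its ends as a pivot and tilt the lid by pressing its front on an edge. First I'll zoom in.

```bash
cat > h.py <<'E'
import numpy as np,cv2
from scipy.spatial.transform import Rotation as Ro
from plant import bot
def cam(n):
    c=bot.get_calibration(n);f=192/np.tan(np.radians(c['vfov']/2))
    return c['eye'],Ro.from_euler('xyz',c['rotation']).as_matrix(),f,c['cx'],c['cy']
def ray(n,u,v,z):
    e,R,f,cx,cy=cam(n);d=R@np.array([(u-cx)/f,(v-cy)/f,1]);return e+d*(z-e[2])/d[2]
def proj(n,p):
    e,R,f,cx,cy=cam(n);q=R.T@(np.array(p)-e);return q[:2]/q[2]*f+[cx,cy]
def pose_pts(P,x,y,yaw,z=0):
    P=np.array(P,float);c,s=np.cos(yaw),np.sin(yaw)
    return np.c_[x+c*P[:,0]-s*P[:,1],y+s*P[:,0]+c*P[:,1],P[:,2]+z]
E
python3 - <<'E'
from h import *
a=cv2.imread('pics/top0.png')[140:262,145:305]
cv2.imwrite('pics/c1.png',cv2.resize(a,None,fx=4.9,fy=4.9,interpolation=cv2.INTER_CUBIC))
for p,z in [((178,189),31),((260,200),60),((178,188),0),((150,267),0),((30,200),0),((22,265),0)]: print(p,ray('top',*p,z).round())
E
```

```text
(178, 189) [494. 417.  31.]
(260, 200) [472. 233.  60.]
(178, 188) [500. 422.   0.]
(150, 267) [319. 477.   0.]
(30, 200) [463. 760.   0.]
(22, 265) [316. 764.   0.]
```

View pics/c1.png

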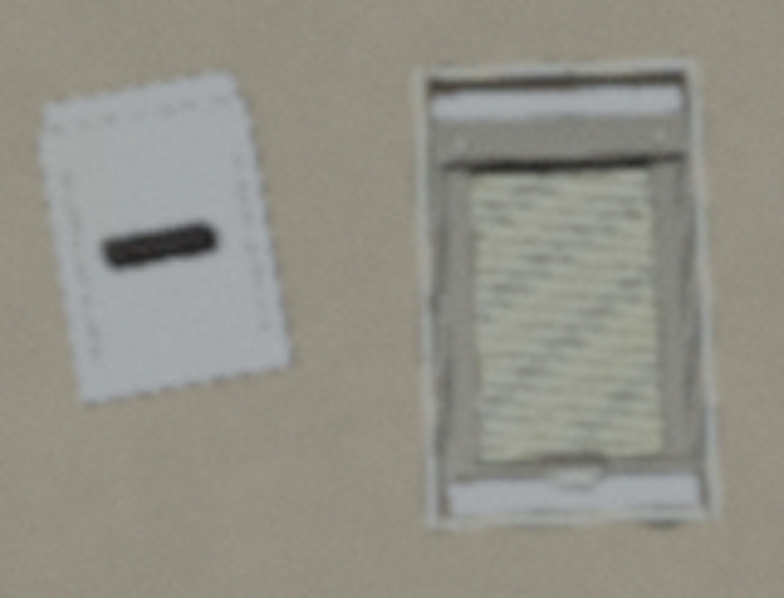

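Enlarged: lid corners at about (83,401), (290,366), (235,72), (45,103) in the crop, with the narrower lip at the top. Rib runs (105,250)–(216,236). Unit rim corners are (415,70), (695,62), (718,518), (430,525), and the ledge front is at v≈162. Next I'll fit the poses.

```bash
cat > fit.py <<'E'
from h import *
from scipy.optimize import least_squares
px=lambda u:np.array(u,float)/4.9-0.4+[145,140]
def fit(P,U,x0):
    U=px(U)
    r=least_squares(lambda q:np.concatenate([proj('top',p)-u for p,u in zip(pose_pts(P,*q),U)]),x0)
    print(r.x.round(3),'res px',r.fun.round(1));return r.x
L=fit([[-72,50,6],[-72,-50,6],[72,46,4],[72,-46,4],[-7,25,28],[-7,-25,28]],[(83,401),(290,366),(45,103),(235,72),(105,250),(216,236)],[500,420,.1])
U=fit([[104,65,73],[104,-65,73],[-104,-65,73],[-104,65,73]],[(415,70),(695,62),(718,518),(430,525)],[472,233,0])
def ux(u,z):
    w=ray('top',*px(u),z)[:2]-U[:2];c,s=np.cos(U[2]),np.sin(U[2]);return (c*w[0]+s*w[1],-s*w[0]+c*w[1])
for n,u,z in [('ledge front 60',(560,162),69.5),('ledge back 78',(560,116),69.5),('wall in -74',(500,461),73),('wall out',(500,480),73),('catch',(577,488),73)]: print(n,np.round(ux(u,z),1))
print('rib',pose_pts([[-7,0,0]],*L).round(1))
E
python3 fit.py
```

```text
[5.01304e+02 4.21300e+02 2.01000e-01] res px [-0.5  0.5  0.7  0.1  0.1 -0.1  0.6 -0.4 -0.1  0.4 -0.7 -0.5]
[4.73311e+02 2.33849e+02 6.40000e-02] res px [-1.2 -1.7  1.4 -2.   1.2  1.3 -1.4  2.2]
ledge front 60 [57.3 -0.2]
ledge back 78 [78. -1.]
wall in -74 [-73.3  30.8]
wall out [-81.4  31.1]
catch [-86.1  -2.1]
rib [[494.4 419.9   0. ]]
```

```bash
cat >> fit.py <<'E'
print('--z free')
r=least_squares(lambda q:np.concatenate([proj('top',p)-u for p,u in zip(pose_pts([[104,65,0],[104,-65,0],[-104,-65,0],[-104,65,0]],*q),px([(415,70),(695,62),(718,518),(430,525)]))]),[472,233,0,60])
print(r.x,r.fun.round(1));U=r.x
for n,u,z in [('ledge front 60',(560,162),69.5),('ledge back 78',(560,116),69.5),('wall in -74',(500,461),73),('wall out',(500,480),73),('catch',(577,488),73)]: print(n,np.round(ux(u,z),1))
a=cv2.imread('pics/scene0.png')[155:270,180:310]
cv2.imwrite('pics/c2.png',cv2.resize(a,None,fx=5,fy=5,interpolation=cv2.INTER_CUBIC))
E
python3 fit.py|sed -n '/z free/,$p'
```

```text
--z free
[4.76838806e+02 2.33149620e+02 6.38385072e-02 3.54912910e+01] [ 0.   0.2  0.3 -0.1 -0.  -0.5 -0.3  0.3]
ledge front 60 [53.9  0.7]
ledge back 78 [74.5 -0.1]
wall in -74 [-76.7  31.7]
wall out [-84.9  32. ]
catch [-89.6  -1.2]
```

View pics/c2.png

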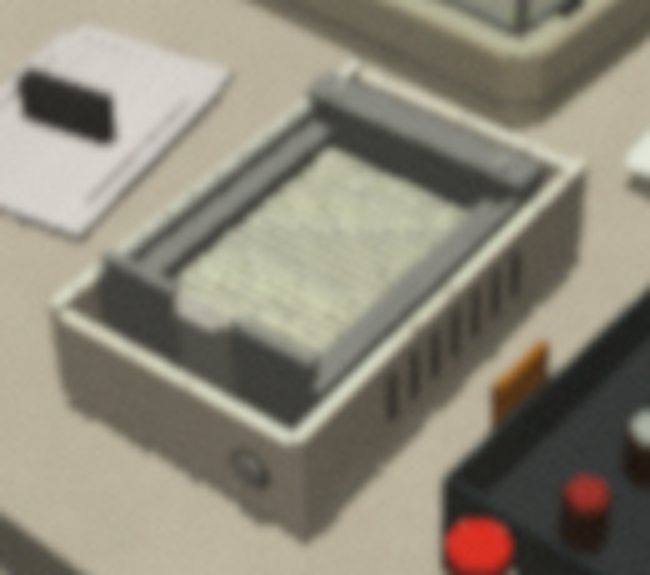

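The scene crop shows the body rim lower than the frame, so the z-free fit holds: unit at (477,233), yaw 0.064, s ≈ -4. The lid is at (501,421), yaw 0.20, and the rib at (494,420). Moving above the rib, fingers closing along its length so that the lid can pivot.

Call:
{"fn": "jog_arm", "kwargs": {
  "targets": [
    {"xyz":[-0.68,0,0.2],"spin":0},
    {"xyz":[-0.68,0,0.2],"spin":0},
    {"xyz":[-0.68,0,0.2],"spin":0},
    {"xyz":[-0.68,0,0.2],"spin":0},
    {"xyz":[-0.68,0,0.2],"spin":0},
    {"xyz":[-0.68,0,0.2],"spin":0},
    {"xyz":[-0.68,0,0.2],"spin":0},
    {"xyz":[0,0,0],"spin":-1},
    {"xyz":[0,0,0],"spin":-1},
    {"xyz":[0,0,0],"spin":-1}
  ],
  "gripper": 100
}}

```text
time: 1.35
tool_pos: [494.5, 419.2, 113.9]
tcp_rot: [-3.141, -0.001, -3.079]
contact_force: [-0.8, -0.1, 0.8]
grip_width: 92.5
finger_force: 0.0
```

```bash
cat >> h.py <<'E'
def need(x,y,z,yaw):
    "units still to go, in tool axes as they stand AFTER the spin and BEFORE it; yaw=tool yaw"
    o=bot.get_obs();p=o['tool_pos'];d=np.array([x,y,z])-p;y0=o['tcp_rot'][2]
    f=lambda a:np.round(np.array([np.cos(a)*d[0]+np.sin(a)*d[1],np.sin(a)*d[0]-np.cos(a)*d[1],-d[2]])/80,3)
    s=-((yaw-y0+np.pi)%(2*np.pi)-np.pi)/.1
    print('t',round(o['time'],2),'p',p.round(1),'rot',o['tcp_rot'].round(3),'F',o['contact_force'].round(1),'w',round(o['grip_width'],1),'before',f(y0),'spin',round(s,2),'after',f(yaw))
E
python3 -c "
from h import *
need(494.4,419.9,10.5,3.343)"
```

```text
t 1.35 p [494.5 419.2 113.9] rot [-3.141e+00 -1.000e-03 -3.079e+00] F [-0.8 -0.1  0.8] w 92.5 before [1.000e-03 9.000e-03 1.293e+00] spin -1.38 after [-1.000e-03  9.000e-03  1.293e+00]
```

Call:
{"fn": "jog_arm", "kwargs": {
  "targets": [
    {"xyz":[0,0,0],"spin":-0.7},
    {"xyz":[0,0,0],"spin":-0.7},
    {"xyz":[0,0,0.3],"spin":0},
    {"xyz":[0,0,0.3],"spin":0},
    {"xyz":[0,0,0.3],"spin":0},
    {"xyz":[0,0,0.2],"spin":0},
    {"xyz":[0,0,0.1],"spin":0},
    {"xyz":[0,0,0.06],"spin":0},
    {"xyz":[0,0,0.03],"spin":0},
    {"xyz":[0,0,0],"spin":0}
  ]
}}

```text
time: 2.6
tool_pos: [494.8, 419.7, 11.9]
tcp_rot: [3.141, 0.001, -2.941]
contact_force: [-0.3, 0.7, -0.3]
grip_width: 91.8
finger_force: 0.0
```

Call:
{"fn": "jog_arm", "kwargs": {
  "targets": [
    {"xyz":[0,0,0],"spin":0},
    {"xyz":[0,0,0],"spin":0},
    {"xyz":[0,0,0],"spin":0},
    {"xyz":[0,0,0],"spin":0},
    {"xyz":[0,0,0],"spin":0},
    {"xyz":[0,0,0],"spin":0},
    {"xyz":[0,0,0],"spin":0},
    {"xyz":[0,0,0],"spin":0},
    {"xyz":[0,0,-0.1],"spin":0},
    {"xyz":[0,0,-0.2],"spin":0}
  ],
  "gripper": 0
}}

```text
time: 3.85
tool_pos: [494.0, 419.0, 35.5]
tcp_rot: [-3.141, -0.002, -2.941]
contact_force: [-0.0, -0.0, -1.6]
grip_width: 49.8
finger_force: 30.0
```

```bash
python3 -c "
from h import *
cv2.imwrite('pics/s2.png',cv2.resize(bot.capture('scene')[100:260,120:340],None,fx=3.4,fy=3.4,interpolation=cv2.INTER_CUBIC))
need(460,339.3,130,1.635-.0+1.571)"
```

```text
t 3.9 p [495.6 420.1  38.6] rot [ 3.141e+00  3.000e-03 -2.941e+00] F [ 1.1  1.  -0.4] w 50.1 before [ 0.636 -0.901 -1.142] spin 1.36 after [ 0.509 -0.979 -1.142]
```

View pics/s2.png

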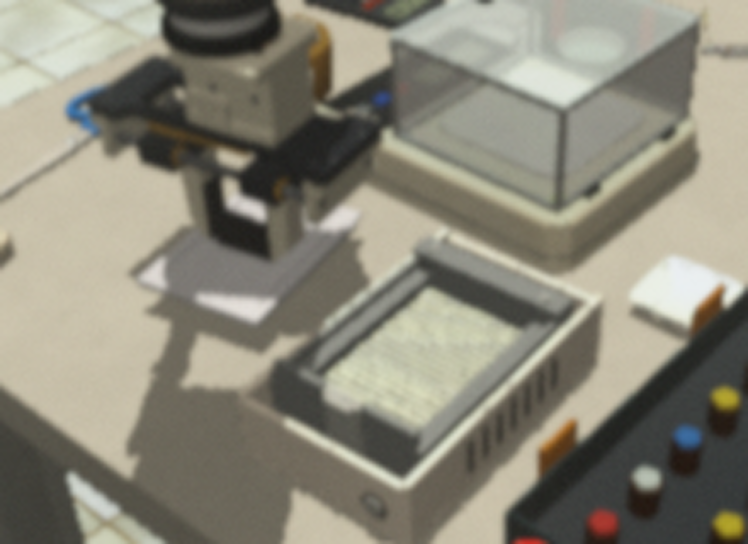

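The lid is held level (49.8 mm on the rib). Carrying it to the unit's left side and turning it lip-left, so its front can bear lightly on the cheek and pivot in the grip.

Call:
{"fn": "jog_arm", "kwargs": {
  "targets": [
    {"xyz":[0,0,-0.45],"spin":0},
    {"xyz":[0,0,-0.45],"spin":0},
    {"xyz":[0.32,-0.45,0],"spin":0},
    {"xyz":[0.32,-0.45,0],"spin":0},
    {"xyz":[0,0,0],"spin":-1},
    {"xyz":[0,0,0],"spin":-1},
    {"xyz":[0,0,0],"spin":-1},
    {"xyz":[0,0,0],"spin":-1},
    {"xyz":[0,0,0],"spin":-1},
    {"xyz":[0,0,0],"spin":-1}
  ]
}}

```text
time: 5.15
tool_pos: [459.0, 338.8, 108.4]
tcp_rot: [-3.141, 0.001, -2.338]
contact_force: [-0.2, 0.7, -2.0]
grip_width: 49.7
finger_force: 30.0
```

Call:
{"fn": "jog_arm", "kwargs": {
  "targets": [
    {"xyz":[0,0,0],"spin":-1},
    {"xyz":[0,0,0],"spin":-1},
    {"xyz":[0,0,0],"spin":-1},
    {"xyz":[0,0,0],"spin":-1},
    {"xyz":[0,0,0],"spin":-1},
    {"xyz":[0,0,0],"spin":-1},
    {"xyz":[0,0,0],"spin":-1},
    {"xyz":[0,0,0],"spin":-1},
    {"xyz":[0,0,0.15],"spin":-0.35},
    {"xyz":[0,0,0.1],"spin":0}
  ]
}}

```text
time: 6.4
tool_pos: [458.4, 338.6, 86.8]
tcp_rot: [3.141, -0.0, -1.508]
contact_force: [0.2, 0.2, -2.6]
grip_width: 49.7
finger_force: 30.0
```

```bash
python3 -c "
from h import *
cv2.imwrite('pics/s3.png',cv2.resize(bot.capture('scene')[100:270,120:340],None,fx=3.4,fy=3.4,interpolation=cv2.INTER_CUBIC))
cv2.imwrite('pics/t3.png',bot.capture('top'))
need(460,339.3,72,-1.506)"
```

```text
t 6.5 p [457.9 338.4  86.1] rot [ 3.139e+00 -1.000e-03 -1.508e+00] F [ 0.6  0.2 -2.6] w 49.9 before [-0.01  -0.026  0.177] spin -0.02 after [-0.01  -0.026  0.177]
```

View pics/s3.png

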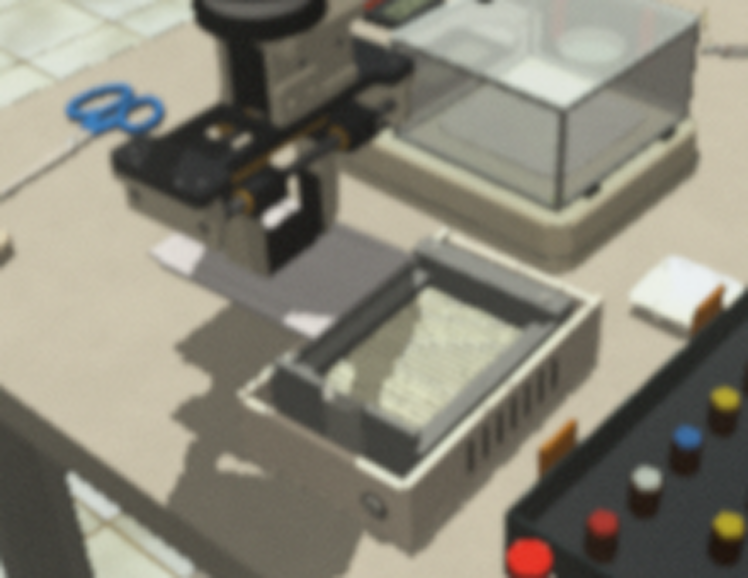

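The lid's front edge is over the left cheek, around (290–410, 330–260) in the crop. Lowering gently to feel the contact and the pivot.

Call:
{"fn": "jog_arm", "kwargs": {
  "targets": [
    {"xyz":[0,0,0.05],"spin":0},
    {"xyz":[0,0,0.05],"spin":0},
    {"xyz":[0,0,0.015],"spin":0},
    {"xyz":[0,0,0.015],"spin":0},
    {"xyz":[0,0,0.015],"spin":0},
    {"xyz":[0,0,0.015],"spin":0},
    {"xyz":[0,0,0.015],"spin":0},
    {"xyz":[0,0,0.015],"spin":0},
    {"xyz":[0,0,0.015],"spin":0},
    {"xyz":[0,0,0.015],"spin":0}
  ]
}}

```text
time: 7.75
tool_pos: [458.9, 339.4, 70.6]
tcp_rot: [-3.14, 0.001, -1.506]
contact_force: [-1.8, 1.7, 4.9]
grip_width: 49.4
finger_force: 30.0
```

Call:
{"fn": "jog_arm", "kwargs": {
  "targets": [
    {"xyz":[0,0,0.01],"spin":0},
    {"xyz":[0,0,0.01],"spin":0},
    {"xyz":[0,0,0.01],"spin":0},
    {"xyz":[0,0,0.01],"spin":0},
    {"xyz":[0,0,0.01],"spin":0},
    {"xyz":[0,0,0],"spin":0},
    {"xyz":[0,0,0],"spin":0},
    {"xyz":[0,0,0],"spin":0},
    {"xyz":[0,0,0],"spin":0},
    {"xyz":[0,0,0],"spin":0}
  ]
}}

```text
time: 9.0
tool_pos: [459.4, 339.8, 66.5]
tcp_rot: [-3.139, 0.002, -1.506]
contact_force: [-1.3, 6.5, 4.6]
grip_width: 49.6
finger_force: 30.0
```

```bash
python3 -c "
from h import *
need(460,339.3,60,-1.506)
o=bot.get_obs();print(o['moment'],o['contact_force'])"
```

```text
t 9.0 p [459.4 339.8  66.5] rot [-3.139e+00  2.000e-03 -1.506e+00] F [-1.3  6.5  4.6] w 49.6 before [ 0.006 -0.007  0.081] spin -0.0 after [ 0.006 -0.007  0.081]
[0.80214529 0.21912569 0.00262114] [-1.2585943   6.48782945  4.56950532]
```

Call:
{"fn": "jog_arm", "kwargs": {
  "targets": [
    {"xyz":[-0.01,0,0.008],"spin":0},
    {"xyz":[-0.008,0,0.01],"spin":0},
    {"xyz":[-0.006,0,0.01],"spin":0},
    {"xyz":[-0.006,0,0.01],"spin":0},
    {"xyz":[-0.006,0,0.01],"spin":0},
    {"xyz":[-0.006,0,0.01],"spin":0},
    {"xyz":[-0.006,0,0.01],"spin":0},
    {"xyz":[-0.006,0,0.01],"spin":0},
    {"xyz":[0,0,0],"spin":0},
    {"xyz":[0,0,0],"spin":0}
  ]
}}

```text
time: 10.25
tool_pos: [457.9, 343.0, 59.4]
tcp_rot: [3.14, -0.0, -1.507]
contact_force: [0.1, -0.9, 1.7]
grip_width: 49.8
finger_force: 30.0
```

```bash
python3 -c "
from h import *
cv2.imwrite('pics/s4.png',cv2.resize(bot.capture('scene')[100:270,120:340],None,fx=3.4,fy=3.4,interpolation=cv2.INTER_CUBIC))
need(460,339.3,60,-1.506)
o=bot.get_obs();print(o['moment'],o['contact_force'])"
```

```text
t 10.3 p [457.9 343.   59.4] rot [ 3.14  -0.    -1.506] F [-0.6 -1.   1.2] w 49.7 before [ 0.048 -0.023 -0.007] spin -0.0 after [ 0.048 -0.023 -0.007]
[-0.3492808   0.20418371 -0.00375814] [-0.63260315 -1.04033828  1.21291481]
```

View pics/s4.png

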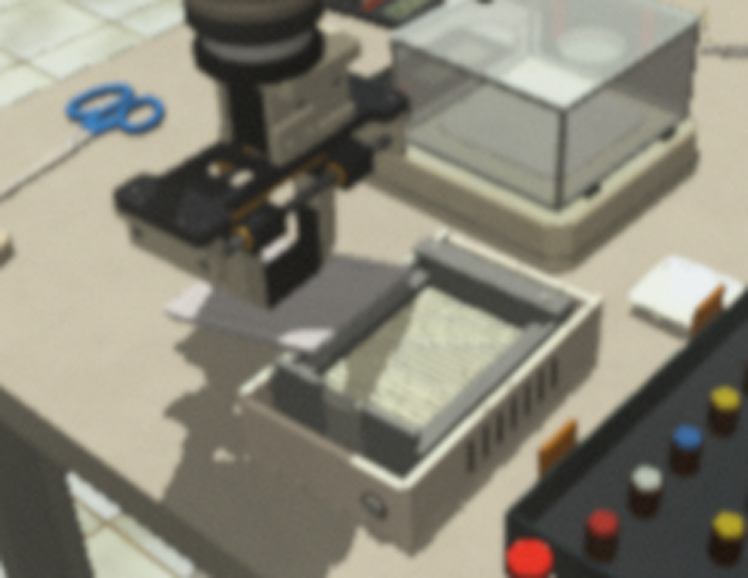

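The lip corner has dropped, (150,250) to about (165,310) in the crop, while the front stays on the cheek: it is tilted. Checking how much.

```bash
cat >> h.py <<'E'
def lidpt(A,yaw,th,p,h=30):
    x,y,z=p[0]+7,p[1],p[2]-h
    x,z=x*np.cos(th)+z*np.sin(th),-x*np.sin(th)+z*np.cos(th)
    c,s=np.cos(yaw),np.sin(yaw);return np.array(A)+[c*x-s*y,s*x+c*y,z]
E
python3 -c "
from h import *
f=lambda q:((q-[120,100])*3.4).round()
for A,th in [((458,338.5,86.1+19),0)]+[((458,343,78.4),t) for t in (.15,.2,.25,.3)]:
  print(th,[f(proj('scene',lidpt(A,1.635,th,p))) for p in [(72,46,4),(72,46,0),(-72,50,6),(-72,50,0),(-72,-50,6)]], lidpt(A,1.635,th,(-72,0,0))[2])
"
```

```text
0 [array([146., 249.]), array([147., 254.]), array([310., 336.]), array([310., 343.]), array([413., 254.])] 75.1
0.15 [array([156., 295.]), array([157., 300.]), array([310., 355.]), array([312., 363.]), array([412., 273.])] 58.45034627270269
0.2 [array([159., 300.]), array([160., 305.]), array([310., 351.]), array([313., 360.]), array([412., 269.])] 61.91150916644174
0.25 [array([162., 305.]), array([164., 310.]), array([310., 347.]), array([313., 356.]), array([413., 265.])] 65.41388470022466
0.3 [array([165., 311.]), array([167., 316.]), array([310., 343.]), array([313., 352.]), array([413., 261.])] 68.9487187592189
```

Tilt ≈ 0.25 rad. Lifting, turning back to the unit's heading and going to hover in front of the ledge.

Call:
{"fn": "jog_arm", "kwargs": {
  "targets": [
    {"xyz":[0,0,-0.32],"spin":0},
    {"xyz":[0,0,-0.32],"spin":0},
    {"xyz":[0,0,0],"spin":1},
    {"xyz":[0,0,0],"spin":1},
    {"xyz":[0,0,0],"spin":1},
    {"xyz":[0,0,0],"spin":1},
    {"xyz":[0,0,0],"spin":1},
    {"xyz":[0,0,0],"spin":1},
    {"xyz":[0,0,0],"spin":1},
    {"xyz":[0,0,0],"spin":1}
  ]
}}

```text
time: 11.55
tool_pos: [457.7, 343.3, 110.0]
tcp_rot: [3.14, -0.001, -2.31]
contact_force: [0.7, -0.1, -2.3]
grip_width: 50.0
finger_force: 30.0
```

Call:
{"fn": "jog_arm", "kwargs": {
  "targets": [
    {"xyz":[0,0,0],"spin":1},
    {"xyz":[0,0,0],"spin":1},
    {"xyz":[0,0,0],"spin":1},
    {"xyz":[0,0,0],"spin":1},
    {"xyz":[0,0,0],"spin":1},
    {"xyz":[0,0,0],"spin":1},
    {"xyz":[0,0,0],"spin":1},
    {"xyz":[0,0,0],"spin":0.7},
    {"xyz":[0.08,-0.69,0],"spin":0},
    {"xyz":[0.08,-0.69,0.1],"spin":0}
  ]
}}

```text
time: 12.8
tool_pos: [452.3, 231.6, 102.4]
tcp_rot: [3.141, 0.0, -3.075]
contact_force: [1.4, -1.4, -2.9]
grip_width: 49.9
finger_force: 30.0
```

```bash
python3 -c "
from h import *
a=cv2.resize(bot.capture('top')[140:255,200:320],None,fx=4.5,fy=4.5,interpolation=cv2.INTER_CUBIC)
b=cv2.resize(bot.capture('scene')[130:270,150:310],None,fx=3.5,fy=3.5,interpolation=cv2.INTER_CUBIC)
cv2.imwrite('pics/s5a.png',a);cv2.imwrite('pics/s5b.png',b)
h=560;a=cv2.resize(a,(390,374));b=cv2.resize(b,(400,350))
c=np.zeros((374,800,3),'uint8');c[:374,:390]=a;c[:350,400:]=b;cv2.imwrite('pics/s5.png',c)
need(452.8,231.6,85.6,-3.078)
A=bot.get_obs()['tool_pos']+[0,0,19]
for th in (.15,.2,.25,.3):print(th,[((proj('scene',lidpt(A,.064,th,p))-[150,130])*2.5+[400,0]).round() for p in [(72,-46,0),(72,46,4),(-72,-50,0),(-72,50,6)]])
"
```

```text
t 12.9 p [450.8 228.  101.4] rot [-3.14  -0.005 -3.08 ] F [ 0.4  0.8 -2.5] w 49.4 before [-0.027  0.043  0.197] spin -0.02 after [-0.028  0.043  0.197]
0.15 [array([721., 147.]), array([634., 104.]), array([618., 226.]), array([518., 166.])]
0.2 [array([719., 152.]), array([633., 108.]), array([618., 223.]), array([517., 163.])]
0.25 [array([718., 156.]), array([632., 113.]), array([617., 220.]), array([516., 160.])]
0.3 [array([716., 161.]), array([630., 117.]), array([616., 217.]), array([515., 157.])]
```

View pics/s5.png

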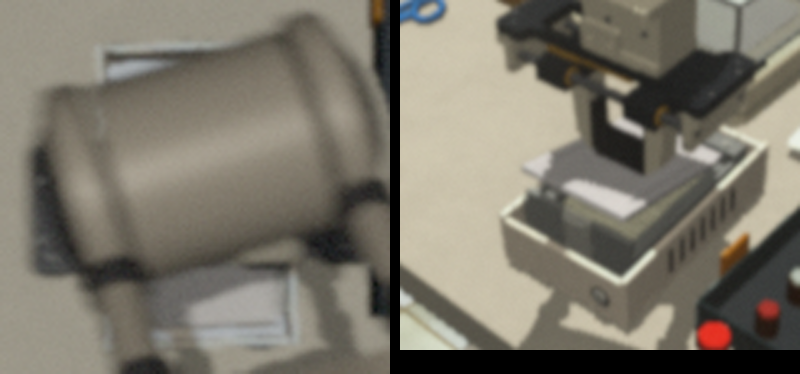

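The lid sits over the frame with its front raised (front corner at (620,217), lip right corner ~(720,157)). Lowering towards the rails by feel.

Call:
{"fn": "jog_arm", "kwargs": {
  "targets": [
    {"xyz":[0,0,0.06],"spin":0},
    {"xyz":[0,0,0.06],"spin":0},
    {"xyz":[0,0,0.012],"spin":0},
    {"xyz":[0,0,0.012],"spin":0},
    {"xyz":[0,0,0.012],"spin":0},
    {"xyz":[0,0,0.012],"spin":0},
    {"xyz":[0,0,0.012],"spin":0},
    {"xyz":[0,0,0.012],"spin":0},
    {"xyz":[0,0,0],"spin":0},
    {"xyz":[0,0,0],"spin":0}
  ]
}}

```text
time: 14.15
tool_pos: [452.9, 232.1, 87.6]
tcp_rot: [3.142, 0.0, -3.076]
contact_force: [0.9, 0.1, -2.8]
grip_width: 49.8
finger_force: 30.0
```

```bash
python3 -c "
from h import *
need(452.8,231.6,85.6,-3.078)
print(bot.get_obs()['moment'])"
```

```text
t 14.15 p [452.9 232.1  87.6] rot [ 3.142  0.    -3.076] F [ 0.9  0.1 -2.8] w 49.8 before [ 0.001 -0.006  0.024] spin 0.02 after [ 0.001 -0.006  0.024]
[0.01352909 0.02078298 0.02750736]
```

No contact yet; a few more millimetres.

Call:
{"fn": "jog_arm", "kwargs": {
  "targets": [
    {"xyz":[0,0,0.01],"spin":0},
    {"xyz":[0,0,0.01],"spin":0},
    {"xyz":[0,0,0.01],"spin":0},
    {"xyz":[0,0,0.01],"spin":0},
    {"xyz":[0,0,0],"spin":0},
    {"xyz":[0,0,0],"spin":0},
    {"xyz":[0,0,0],"spin":0},
    {"xyz":[0,0,0],"spin":0},
    {"xyz":[0,0,0],"spin":0},
    {"xyz":[0,0,0],"spin":0}
  ]
}}

```text
time: 15.4
tool_pos: [452.9, 232.1, 84.3]
tcp_rot: [3.142, 0.0, -3.076]
contact_force: [0.0, 0.4, -2.4]
grip_width: 50.1
finger_force: 30.0
```

Call:
{"fn": "jog_arm", "kwargs": {
  "targets": [
    {"xyz":[0,0,0.012],"spin":0},
    {"xyz":[-0.03,0,0],"spin":0},
    {"xyz":[-0.03,0,0],"spin":0},
    {"xyz":[-0.03,0,0],"spin":0},
    {"xyz":[-0.03,0,0],"spin":0},
    {"xyz":[-0.03,0,0],"spin":0},
    {"xyz":[-0.02,0,0],"spin":0},
    {"xyz":[-0.02,0,0],"spin":0},
    {"xyz":[0,0,0],"spin":0},
    {"xyz":[0,0,0],"spin":0}
  ]
}}

```text
time: 16.65
tool_pos: [468.0, 233.1, 83.3]
tcp_rot: [3.142, -0.0, -3.076]
contact_force: [0.6, 0.1, -1.7]
grip_width: 49.7
finger_force: 30.0
```

```bash
python3 -c "
from h import *
need(475,233,85.6,-3.078)
print(bot.get_obs()['moment'])"
```

```text
t 16.65 p [468.  233.1  83.3] rot [ 3.142 -0.    -3.076] F [ 0.6  0.1 -1.7] w 49.7 before [-0.087 -0.007 -0.028] spin 0.02 after [-0.087 -0.007 -0.028]
[-0.01393473  0.00606139  0.03130505]
```

Call:
{"fn": "jog_arm", "kwargs": {
  "targets": [
    {"xyz":[-0.012,0,0],"spin":0},
    {"xyz":[-0.012,0,0],"spin":0},
    {"xyz":[-0.012,0,0],"spin":0},
    {"xyz":[-0.012,0,0],"spin":0},
    {"xyz":[-0.012,0,0],"spin":0},
    {"xyz":[0,0,0],"spin":0},
    {"xyz":[0,0,0],"spin":0},
    {"xyz":[0,0,0],"spin":0},
    {"xyz":[0,0,0],"spin":0},
    {"xyz":[0,0,0],"spin":0}
  ]
}}

```text
time: 17.9
tool_pos: [472.5, 233.4, 83.3]
tcp_rot: [3.142, -0.001, -3.076]
contact_force: [-3.8, 0.6, -1.7]
grip_width: 49.6
finger_force: 30.0
```

Call:
{"fn": "jog_arm", "kwargs": {
  "targets": [
    {"xyz":[-0.008,0,0],"spin":0},
    {"xyz":[-0.008,0,0],"spin":0},
    {"xyz":[0,0,0],"spin":0},
    {"xyz":[0,0,0],"spin":0},
    {"xyz":[0,0,0],"spin":0},
    {"xyz":[0,0,0],"spin":0},
    {"xyz":[0,0,0],"spin":0},
    {"xyz":[0,0,0],"spin":0},
    {"xyz":[0,0,0],"spin":0},
    {"xyz":[0,0,0],"spin":0}
  ]
}}

```text
time: 19.15
tool_pos: [472.7, 233.5, 83.2]
tcp_rot: [-3.141, -0.003, -3.077]
contact_force: [-7.2, 0.7, 1.9]
grip_width: 49.7
finger_force: 30.0
```

```bash
python3 -c "
from h import *
need(475,233,85.6,-3.078)
print(bot.get_obs()['moment'])
b=cv2.resize(bot.capture('scene')[150:260,180:310],None,fx=5,fy=5,interpolation=cv2.INTER_CUBIC)
cv2.imwrite('pics/s6.png',b)
"
```

```text
t 19.15 p [472.7 233.5  83.2] rot [-3.141e+00 -3.000e-03 -3.077e+00] F [-7.2  0.7  1.9] w 49.7 before [-0.029 -0.008 -0.03 ] spin 0.01 after [-0.029 -0.008 -0.03 ]
[ 0.0523945   1.31057571 -0.13664006]
```

View pics/s6.png

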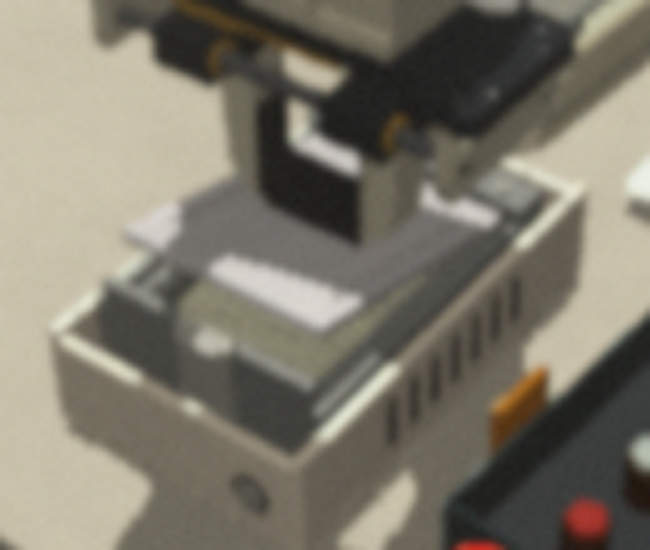

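Firm contact (−7 N) at TCP x 472.7: the lip tip sits under the ledge by the stop, with s ≈ -6, close to what the pictures gave. Swinging down along the arc with light preload.

Call:
{"fn": "jog_arm", "kwargs": {
  "targets": [
    {"xyz":[0.009,0,0.013],"spin":0},
    {"xyz":[0.009,0,0.013],"spin":0},
    {"xyz":[0.008,0,0.013],"spin":0},
    {"xyz":[0.008,0,0.013],"spin":0},
    {"xyz":[0.008,0,0.013],"spin":0},
    {"xyz":[0.008,0,0.013],"spin":0},
    {"xyz":[0,0,0],"spin":0},
    {"xyz":[0,0,0],"spin":0},
    {"xyz":[0,0,0],"spin":0},
    {"xyz":[0,0,0],"spin":0}
  ]
}}

```text
time: 20.45
tool_pos: [470.5, 233.3, 77.3]
tcp_rot: [3.141, 0.001, -3.076]
contact_force: [-1.7, 0.6, 3.9]
grip_width: 49.5
finger_force: 30.0
```

```bash
python3 -c "
from h import *
need(463.4,233,66,-3.078)
print(bot.get_obs()['moment'])"
```

```text
t 20.45 p [470.5 233.3  77.3] rot [ 3.141e+00  1.000e-03 -3.076e+00] F [-1.7  0.6  3.9] w 49.5 before [0.089 0.001 0.141] spin 0.02 after [0.089 0.001 0.141]
[ 0.05265515 -0.13961796  0.08006852]
```

Call:
{"fn": "jog_arm", "kwargs": {
  "targets": [
    {"xyz":[-0.007,0,0],"spin":0},
    {"xyz":[-0.007,0,0],"spin":0},
    {"xyz":[0,0,0],"spin":0},
    {"xyz":[0,0,0],"spin":0},
    {"xyz":[0,0,0],"spin":0},
    {"xyz":[0,0,0],"spin":0},
    {"xyz":[0,0,0],"spin":0},
    {"xyz":[0,0,0],"spin":0},
    {"xyz":[0,0,0],"spin":0},
    {"xyz":[0,0,0],"spin":0}
  ]
}}

```text
time: 21.7
tool_pos: [470.5, 233.3, 77.0]
tcp_rot: [-3.142, -0.002, -3.076]
contact_force: [-4.5, -1.0, 4.9]
grip_width: 49.5
finger_force: 30.0
```

Call:
{"fn": "jog_arm", "kwargs": {
  "targets": [
    {"xyz":[0.006,0,0.012],"spin":0},
    {"xyz":[0.006,0,0.012],"spin":0},
    {"xyz":[0.006,0,0.012],"spin":0},
    {"xyz":[0.006,0,0.012],"spin":0},
    {"xyz":[0.006,0,0.012],"spin":0},
    {"xyz":[0.006,0,0.012],"spin":0},
    {"xyz":[0.006,0,0.012],"spin":0},
    {"xyz":[0,0,0],"spin":0},
    {"xyz":[0,0,0],"spin":0},
    {"xyz":[0,0,0],"spin":0}
  ]
}}

```text
time: 22.95
tool_pos: [468.3, 233.2, 71.5]
tcp_rot: [3.141, 0.001, -3.076]
contact_force: [-6.1, -1.2, 12.8]
grip_width: 49.3
finger_force: 30.0
```

```bash
python3 -c "
from h import *
need(463.4,233,66,-3.078)
print(bot.get_obs()['moment'])
b=cv2.resize(bot.capture('scene')[150:260,180:310],None,fx=5,fy=5,interpolation=cv2.INTER_CUBIC)
cv2.imwrite('pics/s7.png',b)
"
```

```text
t 22.95 p [468.3 233.2  71.5] rot [ 3.141e+00  1.000e-03 -3.076e+00] F [-6.1 -1.2 12.8] w 49.3 before [0.061 0.002 0.068] spin 0.02 after [0.061 0.002 0.068]
[-0.1455532   0.77372823  0.01866041]
```

View pics/s7.png

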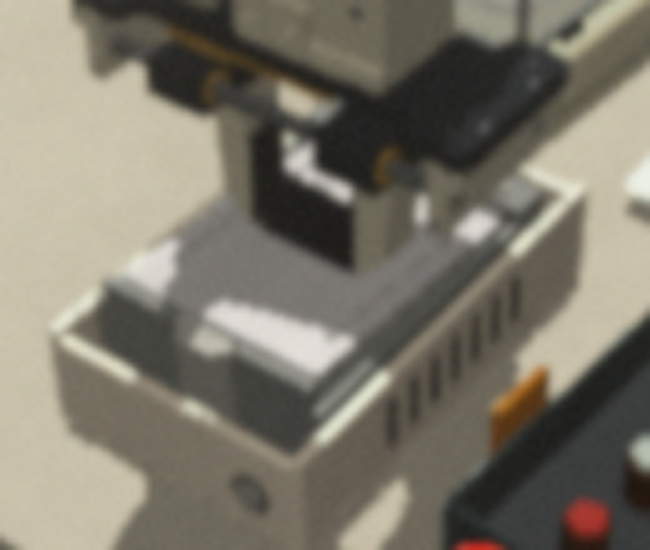

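The front edge has come down just behind the wall onto the catch's slope (~(250,340)) and the lip is still loaded against the stop. Easing off, letting go and rising before pressing with closed fingers.

Call:
{"fn": "jog_arm", "kwargs": {
  "targets": [
    {"xyz":[0,0,-0.02],"spin":0},
    {"xyz":[0,0,0],"spin":0},
    {"xyz":[0,0,0],"spin":0},
    {"xyz":[0,0,0],"spin":0},
    {"xyz":[0,0,0],"spin":0},
    {"xyz":[0,0,0],"spin":0},
    {"xyz":[0,0,-0.1],"spin":0},
    {"xyz":[0,0,-0.2],"spin":0},
    {"xyz":[0,0,-0.25],"spin":0},
    {"xyz":[0,0,0],"spin":0}
  ],
  "gripper": 75
}}

```text
time: 24.25
tool_pos: [469.0, 233.5, 117.7]
tcp_rot: [3.141, 0.004, -3.076]
contact_force: [-0.4, 0.3, -0.4]
grip_width: 68.7
finger_force: 0.0
```

```bash
python3 -c "
from h import *
need(476.8-51,233.1-3,90,-3.078)
b=cv2.resize(bot.capture('scene')[150:260,180:310],None,fx=5,fy=5,interpolation=cv2.INTER_CUBIC)
cv2.imwrite('pics/s8.png',b)
"
```

```text
t 24.25 p [469.  233.5 117.7] rot [ 3.141  0.004 -3.076] F [-0.4  0.3 -0.4] w 68.7 before [ 0.541 -0.007  0.346] spin 0.02 after [ 0.541 -0.008  0.346]
```

View pics/s8.png

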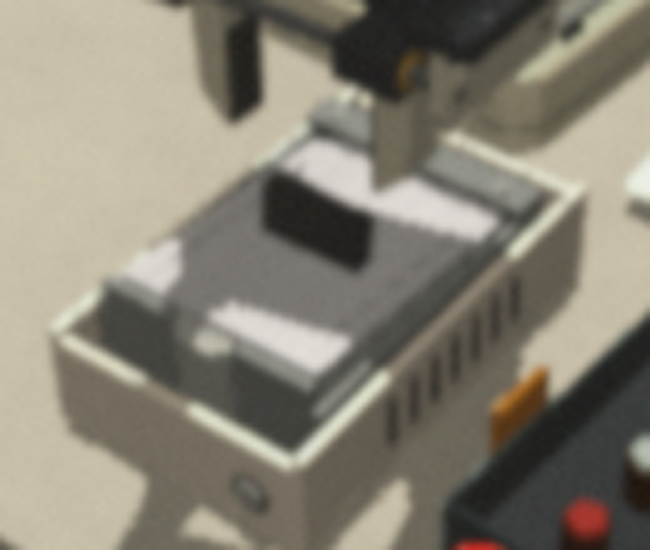

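The lid's lip is under the ledge and its front edge behind the wall, resting by the catch (about (210,340)). Moving the closing fingers over the front.

Call:
{"fn": "jog_arm", "kwargs": {
  "targets": [
    {"xyz":[0.24,0,0],"spin":0},
    {"xyz":[0.24,0,0],"spin":0},
    {"xyz":[0,0,0],"spin":0},
    {"xyz":[0,0,0],"spin":0},
    {"xyz":[0,0,0],"spin":0},
    {"xyz":[0,0,0],"spin":0},
    {"xyz":[0,0,0.2],"spin":0},
    {"xyz":[0,0,0.2],"spin":0},
    {"xyz":[0,0,0.1],"spin":0},
    {"xyz":[0,0,0],"spin":0}
  ],
  "gripper": 0
}}

```text
time: 25.55
tool_pos: [429.4, 230.5, 75.6]
tcp_rot: [-3.141, -0.001, -3.076]
contact_force: [0.0, -0.3, -0.2]
grip_width: 0.1
finger_force: 0.0
```

Call:
{"fn": "jog_arm", "kwargs": {
  "targets": [
    {"xyz":[0,0,0.02],"spin":0},
    {"xyz":[0,0,0.02],"spin":0},
    {"xyz":[0,0,0.02],"spin":0},
    {"xyz":[0,0,0.015],"spin":0},
    {"xyz":[0,0,0.015],"spin":0},
    {"xyz":[0,0,0.015],"spin":0},
    {"xyz":[0,0,0.015],"spin":0},
    {"xyz":[0,0,0.015],"spin":0},
    {"xyz":[0,0,0],"spin":0},
    {"xyz":[0,0,0],"spin":0}
  ]
}}

```text
time: 26.8
tool_pos: [429.5, 230.5, 65.1]
tcp_rot: [-3.142, -0.0, -3.076]
contact_force: [0.6, 0.6, 1.4]
grip_width: 0.5
finger_force: 0.0
```

Call:
{"fn": "jog_arm", "kwargs": {
  "targets": [
    {"xyz":[0,0,0.01],"spin":0},
    {"xyz":[0,0,0.01],"spin":0},
    {"xyz":[0,0,0.01],"spin":0},
    {"xyz":[0,0,0.01],"spin":0},
    {"xyz":[0,0,0.01],"spin":0},
    {"xyz":[0,0,0.01],"spin":0},
    {"xyz":[0,0,0],"spin":0},
    {"xyz":[0,0,0],"spin":0},
    {"xyz":[0,0,0],"spin":0},
    {"xyz":[0,0,0],"spin":0}
  ]
}}

```text
time: 28.05
tool_pos: [429.6, 230.6, 61.2]
tcp_rot: [3.141, 0.001, -3.076]
contact_force: [-1.9, -0.9, 8.3]
grip_width: 0.7
finger_force: 4.5
```

Call:
{"fn": "jog_arm", "kwargs": {
  "targets": [
    {"xyz":[0,0,0.01],"spin":0},
    {"xyz":[0,0,0.01],"spin":0},
    {"xyz":[0,0,0],"spin":0},
    {"xyz":[0,0,0],"spin":0},
    {"xyz":[0,0,0],"spin":0},
    {"xyz":[0,0,0],"spin":0},
    {"xyz":[0,0,0],"spin":0},
    {"xyz":[0,0,0],"spin":0},
    {"xyz":[0,0,0],"spin":0},
    {"xyz":[0,0,0],"spin":0}
  ]
}}

```text
time: 29.3
tool_pos: [429.7, 230.6, 61.1]
tcp_rot: [3.141, 0.001, -3.076]
contact_force: [-6.3, -2.8, 25.2]
grip_width: 0.3
finger_force: 12.1
```

At z 61.1 and unyielding: the lid is flat on its rails. Rising to look.

Call:
{"fn": "jog_arm", "kwargs": {
  "targets": [
    {"xyz":[0,0,-0.03],"spin":0},
    {"xyz":[0,0,-0.05],"spin":0},
    {"xyz":[0,0,-0.2],"spin":0},
    {"xyz":[0,0,-0.4],"spin":0},
    {"xyz":[0,0,-0.5],"spin":0},
    {"xyz":[0,0,0],"spin":0},
    {"xyz":[0,0,0],"spin":0},
    {"xyz":[0,0,0],"spin":0},
    {"xyz":[0,0,0],"spin":0},
    {"xyz":[0,0,0],"spin":0}
  ]
}}

```text
time: 30.55
tool_pos: [429.3, 230.5, 152.7]
tcp_rot: [-3.141, -0.001, -3.076]
contact_force: [-0.0, 0.4, -0.0]
grip_width: 0.3
finger_force: 0.0
```

```bash
python3 -c "
from h import *
b=cv2.resize(bot.capture('scene')[150:290,180:320],None,fx=4.2,fy=4.2,interpolation=cv2.INTER_CUBIC)
cv2.imwrite('pics/s9.png',b)
print(bot.get_obs()['contact_force'])"
```

```text
[ 1.03501612 -0.31796716  0.6317641 ]
```

View pics/s9.png

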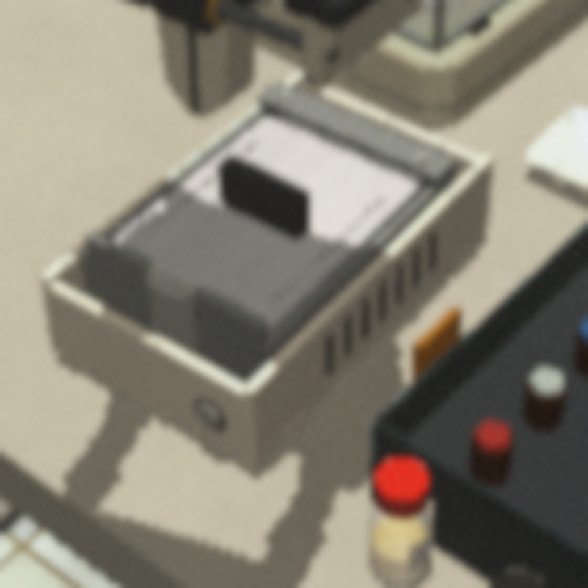

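The lid lies flat in its frame, lip under the ledge, front below the wall top, and the gripper is clear. Handing in.

```bash
python3 -c "
from plant import bot
print(bot.close_job())"
```

```text
the job is handed in; nothing more can be done
None
```

The lid is back on the unit and handed in at about 31 s: lip hooked under the ledge, lid pressed flat on its rails, gripper clear. I take the catch to have snapped because the pressed front sank about 4 mm and looked flat afterwards; I did not see the catch itself. The final press reached 25 N, and I viewed 12 pictures, over the limit of 10.

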